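Close the token case with its brittle cover

ROBOT

A 6-joint arm with a two-finger parallel gripper is mounted at the origin on the work surface. World frame = base frame: x ahead of the robot, y to its left, z up, the work surface at z = 0. Lengths are in mm, angles in rad, forces in N, time in s.
With the tool pointing down it reaches from about 325 to 925 mm from the base axis. Payload 3.1 kg.
Tool frame: the origin (TCP) lies on the mounting face of the last link; the fingertips stand r.tip_reach ahead of it and the grasp point (between the pads) lies 155 mm ahead of it (r.tip_reach is the distance from the TCP to the fingertips, in mm); z points along the fingers, y is the line along which they close (so a half turn about z gives the same grasp; the last joint's range is limited). The gripper opens to 85 mm and grips with 20 to 120 N. Pads are 22 mm wide; open, the fingers measure 114 mm over their backs; the gripper's body (76 mm by 85 mm) begins 54 mm behind the grasp point. The pads swing forward as they close: fully open they stand 13 mm farther back than shut.
Start: joints at [1.08, 0.217, 1.613, -0, 1.311, -0.112], TCP at [231.112, 580.714, 404.7] pointing down, gripper open.
Joint ranges: [-2.75, 2.75], [-0.78, 2.1], [0.31, 2.55], [-1.13, 4.27], [0.13, 2.63], [-2.58, 2.58]. Speed limits (rad/s): [2.79, 2.79, 3.14, 3.14, 3.14, 3.14].

INTERFACE

Orientations are given as a unit quaternion [x, y, z, w].
In Python, from bench import r, claw, planner, eyes gives the robot as it stands. Calls block until the motion is done:
- r.movep(position, orientation): joint-space move of the TCP to a pose.
- r.servo_line(position, max_speed=150, orientation=None, stop_force=None): straight line of the TCP; orientation=None keeps the orientation; max_speed is the mean speed in mm/s. With stop_force (N) it stops when the force on the tool has changed by that much, and returns True; else False.
- r.movej(angles): joint-space move.
- claw.grip(opening, f_grip=None): finger opening in mm; f_grip is the grip in N (None keeps the last); returns when the fingers have stopped.
- r.wait(seconds).
- planner.ik(position, orientation): joint angles nearest the present ones, or None.
- eyes.get_image(name): name is "scene" or "top" or "wrist"; returns the picture (420x560x3 uint8, red, green, blue); there is no depth.
- eyes.camera_model(name): a dict with "intrinsics" (3x3 intrinsics, pixels), "R" (3x3) and "t" (3): a world point X has camera coordinates R X + t. Camera axes: x right, y down, z forward; pixel columns grow to the right and rows downward; lengths in mm; the calibration is good to about 2 mm. A picture is of the moment at which its call begins: read the wrist's pose just before it. camera_model takes no time and is no camera call; for the wrist camera it gives the pose at the moment of the call.
A pose or a line that the arm cannot do raises r.Unreachable and nothing moves.
- r.hand_in(): hands the job in; it is judged then, once.
Readings, each from a call of its own:
- r.current_t(): time.
- r.current_joint_positions(): joint angles.
- r.current_joint_velocities(): joint speeds.
- r.current_joint_efforts(): joint torques, N m.
- r.current_tcp_pos(): TCP position.
- r.current_tool_rot(): TCP orientation.
- r.current_contact_force(): force on the tool from outside, world axes, zero at the start.
- r.current_moment(): the same for the moment, N m.
- r.current_opening(): finger opening in mm.
- r.current_finger_force(): force on a finger pad.
Only numpy, scipy, OpenCV 4.12 (cv2) and the standard library are available. Lean on these libraries where they do the work, as an engineer would, in place of code of your own. Each camera call takes 0.05 s, during which the arm holds its last target. There are 200 camera calls.

TASK

The grey cover of the wooden token case has been left lying on top of the case's lip: draw it back by its rib until its far edge drops into the recess, slide that edge forward under the lip, then press the near end right down against its spring until the catch snaps over it and it stays flat in the recess. The plastic is brittle: never load it with more than 15 N (about 1.5 kg), which also rules out gripping it, and leave everything else on the table as it stands.

Things in the scene. Friction and masses are not known exactly. Their poses are not given: they have to be found in the camera images.
- case: Brown wooden token case fixed to the table, 275 x 140 mm, 52 high. Origin on the table; x points to the lip end, z up. Along x (mm): near deck -125 to -80, top 52 high; open recess -80 to 64; lip over the recess's far end 64 to 84; back wall at 84; open tray with tokens 94 to 142. Side walls 52 high, inner faces y = +-58; ledges 9 wide along them, 30 high, carry the closed cover.
- lip_edge (a point): Middle of the lip's free edge, on its top (case x = 64 mm, height 52 mm; axes as the case's). The lip is a plate 11.5 mm thick, underside 40.5 mm high; the recess runs on 20 mm under it to the back wall, which stops the cover with its near edge 4 mm clear of the near deck.
- cover: Loose grey brittle plastic plate 160 (x) x 110 (y) x 6 mm, about 0.13 to 0.22 kg, 3 mm side play in the recess. Origin: centre of its underside; x to the lip end, z up. Starts level on the case at height 52 mm, near edge 2 to 9 mm onto the near deck, far edge 7 to 14 mm over the lip. Drawn back that far, its far edge drops to the ledges and the cover slopes.
- rib (a point): Middle of the top of the cover's rib, which the shut fingers can push on either face: along the cover's y, 60 mm long, 12 thick (cover x = -31 to -19 mm), 16 high above the plate, top 22 mm above the cover's underside. Between rib and near edge lie 49 mm of flat plate to press on.
- cover_far (a point): Middle of the cover's far edge, on its underside (cover x = +80 mm). Closed: 30 mm above the table, under the lip.
- cover_near (a point): Middle of the cover's near edge, on its underside (cover x = -80 mm). Closed: 30 to 33 mm above the table, under the catch. When the cover is pushed forward to the back wall this edge slides off the deck onto the catch's slope.
- strip (a point): Middle of the top of a sprung steel strip (12 x 80 mm, across the case) at the recess's near end: case x = -64 mm, 35 mm high at rest. It pushes the cover's near end up with 2 N at rest plus 800 N/m, so that the cover does not rattle: the cover must be pressed against it to within 2 mm of the ledges before the catch can snap over, and then stands up to 3 mm off them, held under the catch.
- catch (a joint): Travel (m) of the 40 mm wide steel spring catch in the middle of the recess's near wall: 0 = out, nose 8 mm into the recess, underside 38.5 mm high, with a steep slope up to the deck; up to 0.012 as it is pushed back. Some 4 to 8 N on the plate midway between rib and near edge takes the cover's edge down the slope, then 5 to 8 N against the strip, until the catch springs back over it.
- token_a: Loose wooden token, 18 mm across, 16 high, in the case's open tray behind the lip. Leave alone.
- token_b: As token_a.
- cards: Black card box 92 x 62 x 26 mm on the table, left (+y) of the case, origin 125 to 140 mm from the case's middle line. Leave alone.
- marker: Red marker pen 125 mm long, 18 high, lying right (-y) of the case. Leave alone.
- bottle_a: Water bottle 64 mm across, 210 mm high, far left. Leave alone.
- calculator: Black desk calculator 150 x 100 x 19 mm, right. Leave alone.
Things that resemble listed ones, but are neither listed nor needed, are in the scene too. Leave any blue or purple look-alike of the cover alone.

How it is judged (in metres and radians):
On the way:
1. the cover's far edge is down in the recess and under the lip (x of cover_far in the frame of case above 0.068 m and z of cover_far in the frame of case below 0.036 m), for 0.1 s.
At the end, for the whole second after the job is handed in: The cover lies at rest in the recess with its far edge at least 8 mm under the lip and its edges close to the ledges (far edge's underside at most 33 mm above the table, near edge's at most 34.5 mm), and the catch has sprung out over its near edge (within 2 mm) (x of cover_far in the frame of case above 0.072 m and z of cover_far in the frame of case below 0.033 m and z of cover_near in the frame of case below 0.0345 m and value of joint catch below 0.002 m and linear speed of cover below 0.01 m/s); the robot touches nothing.
It fails at once if the brittle cover is loaded by the robot with more than 15 N (contact force between any of the fingers, the arm and cover above 15 N).
It fails at once if a bystander (token, card box, marker, bottle or calculator) is shifted by more than 20 mm (distance of any of token_a, token_b, cards, marker, bottle_a, calculator from where it was at the start of the episode above 0.02 m).
It also fails if it takes over 56 s, if anything falls off the work surface, if the arm or the gripper's body presses on something with over 40 N, if the wrist force passes 120 N, or if a joint passes its speed limit or range.

## Working session

There is one attempt and no reset: what is moved stays moved. The work goes in short steps, each a Python script; the robot and the scene stay as the last script left them, time stands still between calls to the robot, and variables do not carry over. Pictures are saved under pics/ and viewed, at most 10 in all, crops included, and the job is handed in when it is done.

```bash
mkdir -p pics; ls; python3 - <<'E'
from bench import r, claw, planner, eyes
import cv2
for n in ("scene","top"):
    im=eyes.get_image(n); cv2.imwrite(f"pics/{n}0.png",im[:,:,::-1])
    m=eyes.camera_model(n); print(n,m)
print(r.tip_reach,r.current_t(),r.current_tool_rot())
E
```

```text
pics
scene {'intrinsics': array([[419.81315412,   0.        , 281.1847716 ],
       [  0.        , 419.81315412, 206.20297778],
       [  0.        ,   0.        ,   1.        ]]), 'R': array([[ 0.55758055,  0.83001559,  0.01334337],
       [ 0.68718178, -0.45249194, -0.56835925],
       [-0.46570927,  0.32607539, -0.8226723 ]]), 't': array([-302.47033749, -331.72891415, 1283.14304183])}
top {'intrinsics': array([[429.18842868,   0.        , 277.64067004],
       [  0.        , 429.18842868, 204.25844441],
       [  0.        ,   0.        ,   1.        ]]), 'R': array([[ 0.00707497, -0.99995605, -0.00615231],
       [-0.99114967, -0.0061968 , -0.13260444],
       [ 0.13256049,  0.00703603, -0.99114994]]), 't': array([   3.08026   ,  552.96924098, 1212.19535043])}
173.4 0.1 [ 1.88258521e-01  9.82118901e-01 -1.04714929e-03 -3.11452467e-04]
```

View pics/scene0.png

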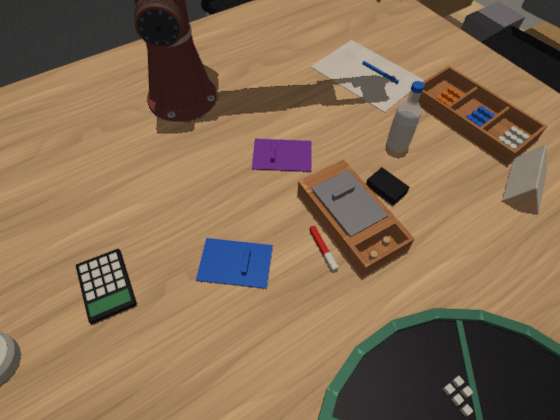

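View pics/top0.png

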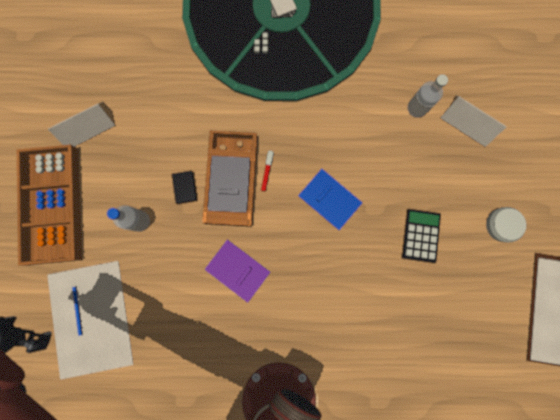

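The top view shows the case at about (230,178), with its lip end away from the robot (tray at row 142). The cover's rib is at (229,189). The scene view has the rib at (343,192). Next I'll make a rough fix and move the wrist camera over the case.

```bash
cat > h.py <<'E'
from bench import r, claw, planner, eyes
import numpy as np, cv2
from scipy.spatial.transform import Rotation as Rot
def tri(obs):
    """obs: list of (camera model, pixel); least-squares point and residual"""
    A=[];b=[]
    for m,(u,v) in obs:
        d=m["R"].T@np.linalg.inv(m["intrinsics"])@[u,v,1]; d/=np.linalg.norm(d)
        c=-m["R"].T@m["t"]; P=np.eye(3)-np.outer(d,d); A.append(P); b.append(P@c)
    A=np.vstack(A);b=np.hstack(b); x=np.linalg.lstsq(A,b,rcond=None)[0]
    return x,np.linalg.norm(A@x-b)
def plane(m,uv,z):
    d=m["R"].T@np.linalg.inv(m["intrinsics"])@[*uv,1]; c=-m["R"].T@m["t"]
    return c+d*(z-c[2])/d[2]
def down(yaw):  # tool down, tool x axis at yaw in the world
    return (Rot.from_euler('z',yaw)*Rot.from_euler('x',np.pi)).as_quat()
E
python3 - <<'E'
from h import *
t=eyes.camera_model("top"); s=eyes.camera_model("scene"); w=eyes.camera_model("wrist")
for n,a,b in (("rib",(229,189),(343,192)),("near L",(204,224),(299,190)),("farR",(257,133),(411,240))):
    print(n,tri([(t,a),(s,b)]))
T=Rot.from_quat(r.current_tool_rot()); 
print("cam in tool",T.inv().apply(-w["R"].T@w["t"]-r.current_tcp_pos()),"axis",T.inv().apply(w["R"][2]),"right",T.inv().apply(w["R"][0]))
E
```

```text
rib (array([590.20826378, 144.08920719,  74.5462172 ]), np.float64(1.2063376925985783))
near L (array([475.61892362, 176.59213074, -43.83145955]), np.float64(87.02978919215266))
farR (array([767.18139851,  96.52397413, 152.43464799]), np.float64(67.29839712417456))
cam in tool [78.99566959  0.53551795 31.90745809] axis [-3.03456988e-01 -4.70931405e-04  9.52845021e-01] right [5.08055399e-04 9.99999656e-01 6.56039744e-04]
```

Rib height is 74.5 mm against the 74 expected, so that fix is good; I had mismatched the two corners. I'll raise the arm first, since the bottle is on the way, then shut the fingers and take two wrist views.

```bash
python3 - <<'E'
from h import *
import json
q0=r.current_tool_rot(); p=np.array(r.current_tcp_pos())
r.servo_line(p+[0,0,90],300); 
for yaw in (np.pi-.0,):
    q=down(yaw); print(planner.ik([590,144,490],q))
r.movep([590,144,490],q); claw.grip(0)
ms=[]
for i,P in enumerate(([600,190,420],[600,90,420])):
    r.servo_line(P,200); r.wait(.3)
    m=eyes.camera_model("wrist"); im=eyes.get_image("wrist")
    cv2.imwrite(f"pics/w{i}.png",im[:,:,::-1]); ms.append({k:np.array(v).tolist() for k,v in m.items()})
json.dump(ms,open("ms.json","w")); print(r.current_t(),r.current_joint_positions(),r.current_contact_force(),r.current_opening())
E
```

```text
[ 0.12387019  0.12385337  1.56071792  0.          1.45702136 -1.44692614]
5.275 [ 3.46649279e-02  1.66655089e-01  1.64290874e+00  1.22652239e-04
  1.33212858e+00 -1.53743079e+00] [-0.80595199  0.37115632  0.56804785] 0.15975905017562414
```

View pics/w0.png

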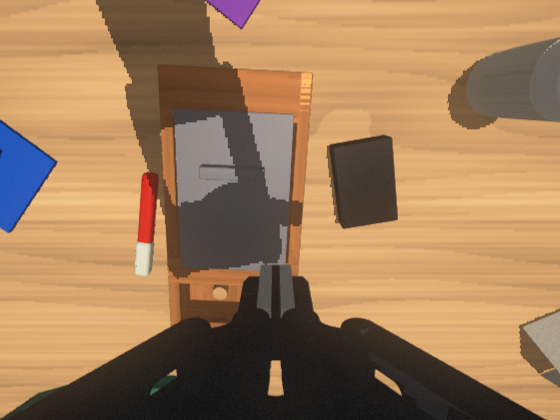

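View pics/w1.png

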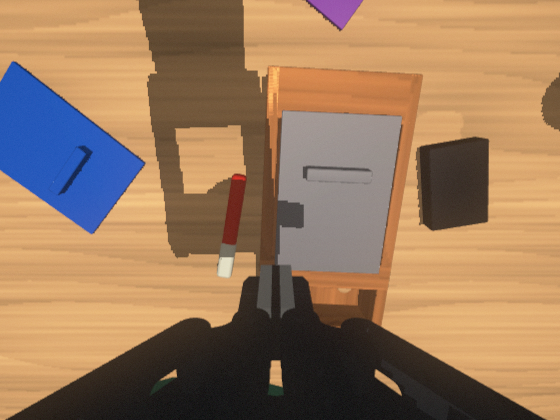

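Both views show the cover on the lip, with the rib near (217,172) in w0 and (340,175) in w1. I'll view one enlarged side-by-side crop.

```bash
python3 - <<'E'
import cv2,numpy as np
c=[cv2.resize(cv2.imread(f"pics/w{i}.png")[60:290,x:x+160],None,fx=2.5,fy=2.5,interpolation=cv2.INTER_CUBIC) for i,x in ((0,155),(1,265))]
o=np.hstack(c); o=np.clip(o.astype(float)*1.5,0,255).astype(np.uint8)
cv2.imwrite("pics/crop.png",o)
E
```

```text
(no output)
```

View pics/crop.png

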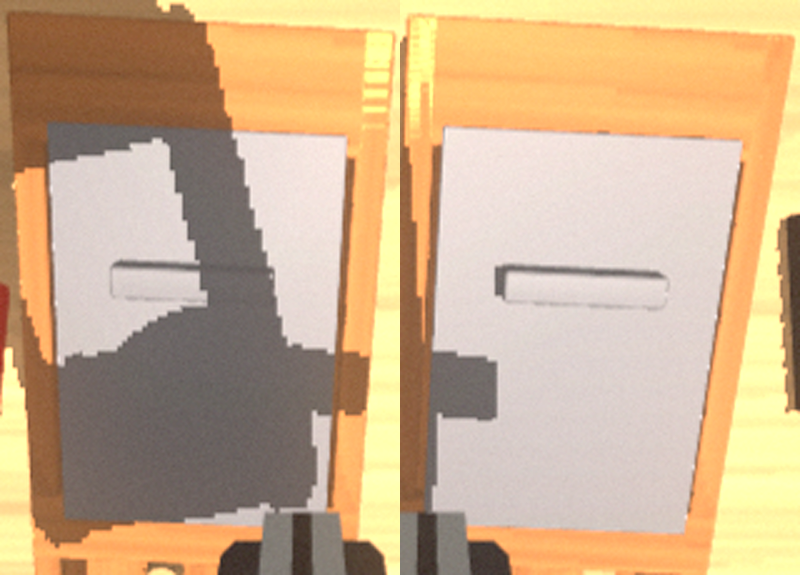

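The crop gives clear corners for the cover, the rib and the near deck. Triangulating them next.

```bash
python3 - <<'E'
from h import *
import json
ms=[{k:np.array(v) for k,v in m.items()} for m in json.load(open("ms.json"))]
f0=lambda p:(p[0]/2.5+154.7,p[1]/2.5+59.7)
f1=lambda p:((p[0]-400)/2.5+264.7,p[1]/2.5+59.7)
D={"cov nearR":((48,124),(443,127)),"cov nearL":((347,136),(741,140)),"cov farR":((65,519),None),"cov farL":((329,526),(686,534)),
"case nearR":((10,13),(408,14)),"case nearL":((396,35),(795,37)),
"rib nR":((112,264),(505,270)),"rib nL":((272,270),(668,277)),"rib fR":((112,296),(505,303))}
for n,(a,b) in D.items():
    z=52 if 'case' in n else 74 if 'rib' in n else 58
    o=[]
    if a: o.append((ms[0],f0(a)))
    if b: o.append((ms[1],f1(b)))
    print(n, *(np.round(tri(o)[0],1),round(tri(o)[1],1)) if len(o)>1 else "", [np.round(plane(m,p,z)[:2],1).tolist() for m,p in o])
E
```

```text
cov nearR [527.4  97.8  55. ] 0.2 [[527.5, 98.6], [527.2, 97.7]]
cov nearL [531.8 207.3  54. ] 0.1 [[531.7, 207.1], [531.5, 205.9]]
cov farR [[685.5, 91.7]]
cov farL [692.1 202.2  52.7] 0.8 [[688.8, 202.0], [690.0, 200.5]]
case nearR [488.8  85.   46.3] 0.6 [[489.8, 86.8], [489.0, 85.2]]
case nearL [496.4 224.8  48.3] 0.6 [[497.1, 224.4], [496.3, 223.4]]
rib nR [577.  120.7  68.5] 0.4 [[575.8, 121.9], [576.4, 120.2]]
rib nL [578.7 179.8  72.2] 0.6 [[578.0, 179.8], [578.8, 179.3]]
rib fR [588.4 120.7  72.2] 0.7 [[587.6, 121.1], [588.5, 120.6]]
```

Everything agrees with the given sizes: case yaw about -0.045 and origin about (618,149). The cover's near edge is 8 mm onto the deck and its far edge about 8 mm over the lip. Next, a light touch on the plate beyond the rib.

```bash
cat >> h.py <<'E'
YAW=-0.045; C=np.array([617.8,148.8])
q=down(np.pi+YAW)
ex=np.array([np.cos(YAW),np.sin(YAW)]); ey=np.array([-ex[1],ex[0]])
def P(x,z,y=-1): # TCP for shut fingertips at case x,y and height z
    return [*(C+x*ex+y*ey), z+r.tip_reach]
def st(l=""):
    p=np.array(r.current_tcp_pos()); d=p[:2]-C
    print(l,"case x %.1f y %.1f tip z %.1f"%(d@ex,d@ey,p[2]-r.tip_reach),np.round(r.current_contact_force(),2),"t",r.current_t())
E
python3 - <<'E'
from h import *
print(r.tip_reach)
r.movep(P(-11,110),q); st()
r.servo_line(P(-11,68),80); r.wait(.2); st("above")
print(r.servo_line(P(-11,53),10,stop_force=2)); st("touch")
p=np.array(r.current_tcp_pos()); r.servo_line(p+[0,0,3],30); r.wait(.2); st("up3")
m=eyes.camera_model("wrist"); im=eyes.get_image("wrist"); cv2.imwrite("pics/w2.png",im[:,:,::-1])
E
```

```text
173.4
 case x -10.5 y -0.9 tip z 110.7 [0.73 0.24 0.81] t 5.9167
above case x -10.6 y -0.9 tip z 68.7 [-0.16  0.78  0.44] t 6.7917
True
touch case x -11.0 y -1.0 tip z 58.1 [-0.25  0.08  3.86] t 7.7667
up3 case x -11.3 y -1.1 tip z 60.7 [ 0.6   0.05 -0.27] t 8.25
```

View pics/w2.png

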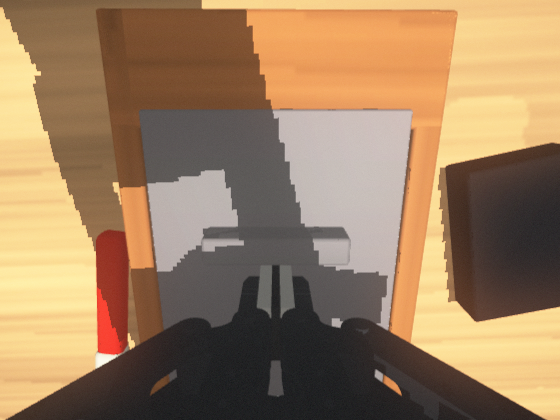

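The touch landed at 58.1 mm, as expected. The fingertips are centred just past the rib (rib at about (275,240), tips at (276,268)). Drawing back now.

```bash
python3 - <<'E'
from h import *
print(r.servo_line(P(-35,60.5),20,stop_force=6)); r.wait(.2); st("drawn")
m=eyes.camera_model("wrist"); a=eyes.get_image("wrist")
r.servo_line(P(-33,61),20); r.servo_line(P(-33,130),120); r.wait(.2); st()
b=eyes.get_image("wrist"); cv2.imwrite("pics/w3.png",np.hstack([a,b])[:,:,::-1][:,::1]); 
o=cv2.resize(np.hstack([a,b]),(800,300)); cv2.imwrite("pics/w3.png",o[:,:,::-1])
E
```

```text
False
drawn case x -34.9 y -1.0 tip z 60.5 [3.27 0.69 2.03] t 9.85
 case x -33.5 y -1.1 tip z 128.6 [-0.2  -0.12 -0.39] t 11.075
```

View pics/w3.png

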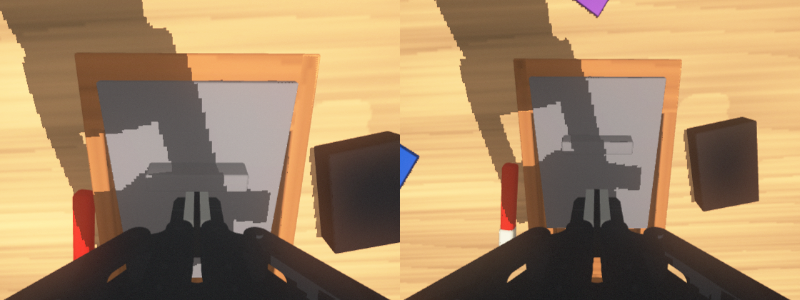

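The cover moved back onto the deck. A touch on its far half will tell whether the far edge dropped: 58 mm if not, about 43 mm if it did.

```bash
python3 - <<'E'
from h import *
r.servo_line(P(20,70),120); r.servo_line(P(20,61),40); r.wait(.2)
print(r.servo_line(P(20,36),15,stop_force=2)); st("touch far half")
r.servo_line(P(20,100),120); r.wait(.2); st()
E
```

```text
True
touch far half case x 20.0 y -1.0 tip z 42.0 [-0.38  0.47  4.48] t 13.6917
 case x 19.4 y -1.1 tip z 98.5 [-1.33 -0.14  0.14] t 14.5333
```

It dropped, with the plate at 42 mm. Now I'll push it forward from the near side of the rib.

```bash
python3 - <<'E'
from h import *
r.servo_line(P(-80,85),150); r.servo_line(P(-80,63),60,stop_force=2.5); r.wait(.2); st("down")
for x,z,v in ((-67,62,20),(-50,59,20),(-32,55.5,12)):
    s=r.servo_line(P(x,z),v,stop_force=6); st(s)
    if s: break
im=eyes.get_image("scene")[150:285,280:430]; cv2.imwrite("pics/s4.png",cv2.resize(im,None,fx=4.2,fy=4.2,interpolation=cv2.INTER_CUBIC)[:,:,::-1])
E
```

```text
down case x -79.8 y -0.9 tip z 63.4 [0.43 0.09 0.71] t 16.075
False case x -66.9 y -1.0 tip z 62.0 [ 0.6   0.73 -0.75] t 16.875
False case x -49.9 y -1.0 tip z 58.9 [0.5  0.41 0.32] t 17.8917
True case x -34.6 y -1.0 tip z 55.1 [0.07 1.04 1.56] t 19.1417
```

View pics/s4.png

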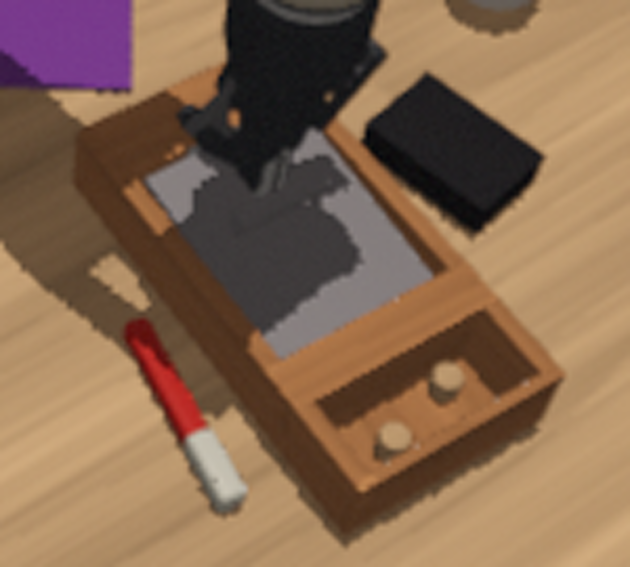

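The far end is under the lip and the stop at -34.6 suggests the cover is against the back wall. The tokens, marker and cards haven't moved. Pressing the near end down now.

```bash
python3 - <<'E'
from h import *
r.servo_line(P(-37,57),30); r.servo_line(P(-37,75),80); r.servo_line(P(-49,72),80); r.servo_line(P(-49,60),60,stop_force=2.5); r.wait(.2); st("above")
print(r.servo_line(P(-49,50.5),15,stop_force=2)); st("touch")
p=np.array(r.current_tcp_pos())
r.servo_line(P(-49,p[2]-r.tip_reach+2),30); r.wait(.2)
for z in (50,47,45,43,41,40,39,38,37,36.3):
    s=r.servo_line(P(-49,z),10,stop_force=9.5); st((z,s))
    if s or r.current_contact_force()[2]>9: break
E
```

```text
above case x -48.8 y -1.0 tip z 60.1 [ 0.32  0.63 -0.07] t 20.675
True
touch case x -49.2 y -1.0 tip z 50.5 [0.77 0.61 2.61] t 21.2833
(50, False) case x -49.0 y -1.0 tip z 50.1 [-0.9   0.65  2.19] t 22.1333
(47, False) case x -49.1 y -0.9 tip z 47.1 [-1.37  0.64  4.76] t 22.5833
(45, False) case x -49.0 y -1.1 tip z 44.5 [ 0.52  0.71 -0.05] t 22.9333
(43, False) case x -49.0 y -1.1 tip z 42.7 [-0.31 -0.48  0.03] t 23.2833
(41, False) case x -49.0 y -1.0 tip z 41.0 [-0.24 -0.11  0.43] t 23.6333
(40, False) case x -49.0 y -1.0 tip z 40.1 [-1.1  -1.04  2.35] t 23.8833
(39, False) case x -49.0 y -1.0 tip z 39.2 [-1.28 -0.62  3.34] t 24.1333
(38, False) case x -49.0 y -1.0 tip z 37.9 [-0.95 -0.79  3.59] t 24.3833
(37, False) case x -49.0 y -1.0 tip z 37.0 [-1.88 -0.51  5.35] t 24.6333
(36.3, False) case x -49.0 y -1.0 tip z 36.4 [-1.88 -0.89  5.7 ] t 24.8833
```

```bash
python3 - <<'E'
from h import *
for z in (35.8,35.2,34.6,34):
    s=r.servo_line(P(-49,z),6,stop_force=4); st((z,s))
    if s or r.current_contact_force()[2]>9: break
r.wait(.3); st()
r.servo_line(P(-49,60),60); r.servo_line(P(-49,110),150)
# check: touch near-end plate height
r.servo_line(P(-49,50),150); r.wait(.2); print(r.servo_line(P(-49,35.5),12,stop_force=2)); st("height")
r.servo_line(P(-49,120),150); r.servo_line(P(-110,330),200); r.wait(.2);st()
im=eyes.get_image("wrist"); cv2.imwrite("pics/w5.png",im[:,:,::-1])
E
```

```text
(35.8, False) case x -49.0 y -1.0 tip z 36.1 [-3.73 -1.52  4.94] t 25.1333
(35.2, False) case x -48.9 y -1.0 tip z 36.1 [-3.53 -1.04  9.79] t 25.3833
 case x -49.0 y -1.0 tip z 36.0 [-4.4  -0.57  9.56] t 25.6833
True
height case x -49.1 y -1.0 tip z 37.7 [0.79 0.36 3.92] t 28.4167
 case x -109.9 y -1.1 tip z 328.5 [ 0.36 -0.14 -0.31] t 30.5583
```

View pics/w5.png

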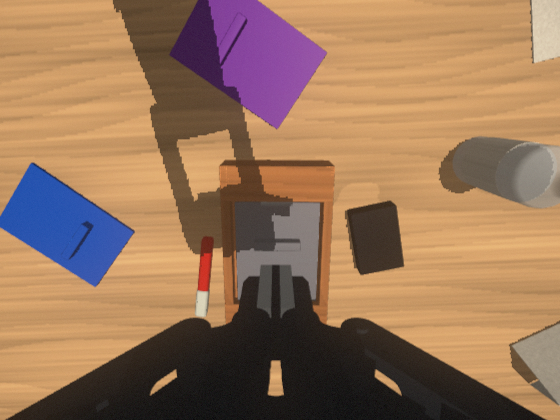

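The pressed cover bottomed on the ledges (top at 36.0, 9.7 N). To tell latched from resting on the strip, I'll find the first-contact height: about 41 mm if unlatched, 39 mm or less if latched. I'll also take a close view.

```bash
python3 - <<'E'
from h import *
r.servo_line(P(-49,80),250); r.servo_line(P(-49,44),120); r.wait(.3)
f=lambda: np.mean([(r.wait(.02),r.current_contact_force()[2])[1] for _ in range(8)])
print("free",f())
for z in (40.5,39.8,39.1,38.5,38,37.5):
    r.servo_line(P(-49,z),15,stop_force=6); p=r.current_tcp_pos()[2]-r.tip_reach; v=f(); print(round(p,1),round(v,2))
    if v>3: break
r.servo_line(P(-49,80),150); r.servo_line(P(-80,160),200); r.wait(.2); st()
im=eyes.get_image("wrist")[60:300,120:440]; cv2.imwrite("pics/w6.png",cv2.resize(im,None,fx=2.5,fy=2.5,interpolation=cv2.INTER_CUBIC)[:,:,::-1])
E
```

```text
free -0.20247185140244678
40.1 0.17
39.8 0.29
39.0 -0.21
38.4 0.14
38.2 1.75
37.8 3.71
 case x -80.4 y -1.2 tip z 157.8 [ 0.2   0.25 -0.06] t 36.3167
```

View pics/w6.png

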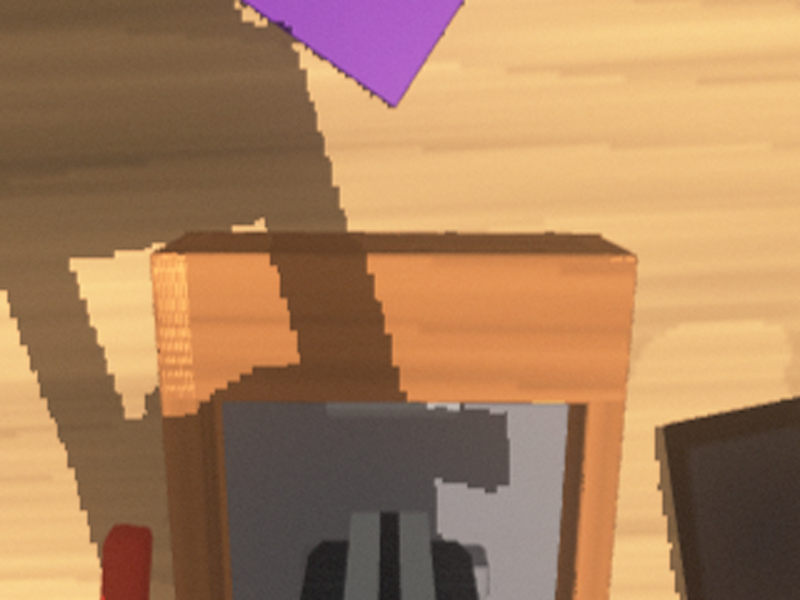

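First contact came at 38.3 mm, so the cover is held below the strip's free height. The close view shows the catch nose over the near edge, at about (380,408). Handing in.

```bash
python3 -c "
from h import *
print(r.hand_in(), r.current_t())"
```

```text
the job is handed in; nothing more can be done
the job is handed in; nothing more can be done
```

The job is handed in: the cover's far edge is under the lip, its near end is pressed flat and held by the catch, and no bystander appeared to move; the hand-in returned no verdict, and my highest force reading was just under 10 N.

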